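# Put the spindle rings away in the magazine, slide on its cover and bolt it

### The arm

A 6-joint arm with a two-finger parallel gripper is mounted at the origin on a cart in front of the work surface, level with it; the furniture and walls round the work are solid. World frame = base frame: x ahead of the robot, y to its left, z up, the work surface at z = 0. Lengths are in m, angles in rad, forces in N, time in s.
With the tool pointing down it reaches from about 0.3 to 0.85 m from the base axis. Payload 4.2 kg.
Tool frame: the origin (TCP) lies on the centre line of the jaws, within the pads' length; the fingertips stand ctrl.finger_overhang ahead of it and the grasp point (between the pads) lies 11 mm behind it (ctrl.finger_overhang is the distance from the TCP to the fingertips, in m); z points along the fingers, y is the line along which they close (so a half turn about z gives the same grasp; the last joint's range is limited). The gripper opens to 91 mm and grips with 3 to 60 N. Pads are 32 mm wide; open, the fingers measure 118 mm over their backs; the gripper's body (76 mm by 178 mm) begins 60 mm behind the grasp point.
Start: joints at [-1.182, 0.32, 1.565, -0, 1.257, -0.02], TCP at [0.229, -0.528, 0.222] pointing down, gripper open.
Joint ranges: [-3.11, 3.11], [-0.84, 2.01], [0.21, 2.61], [-1.34, 4.49], [0.05, 2.63], [-2.56, 2.56]. Speed limits (rad/s): [2.57, 2.57, 3.14, 3.14, 3.14, 3.14].

### API

Orientations are given as a unit quaternion [x, y, z, w].
In Python, from cell import ctrl gives the robot as it stands. Calls block until the motion is done:
- ctrl.reach(position, orientation): joint-space move of the TCP to a pose.
- ctrl.move_straight(position, orientation=None, speed=0.15, threshold=None): straight line of the TCP; orientation=None keeps the orientation; speed is the mean speed in m/s. With threshold (N) it stops when the force on the tool has changed by that much, and returns True; else False.
- ctrl.set_joints(angles): joint-space move.
- ctrl.grip(opening, effort=None): finger opening in m; effort is the grip in N (None keeps the last); returns when the fingers have stopped.
- ctrl.dwell(seconds).
- ctrl.inverse_kinematics(position, orientation): joint angles nearest the present ones, or None.
- ctrl.get_obs(): the state.
- ctrl.snapshot(name): name is "side" or "top" or "wrist"; returns (picture, depth): 480x640x3 uint8, red, green, blue; 480x640 float32, m along the optical axis (not along the pixel's ray), 0 where there is no reading.
- ctrl.calibration(name): a dict with "intrinsics" (3x3 intrinsics, pixels), "R" (3x3) and "t" (3): a world point X has camera coordinates R X + t. Camera axes: x right, y down, z forward; pixel columns grow to the right and rows downward; lengths in m; the calibration is good to about 2 mm. A picture is of the moment at which its call begins: read the wrist's pose just before it. calibration takes no time and is no camera call; for the wrist camera it gives the pose at the moment of the call.
A pose or a line that the arm cannot do raises ctrl.MotionError and nothing moves.
- ctrl.sign_off(): hands the job in; it is judged then, once.
The state is a dict: "time_s": time; "qpos": joint angles; "qvel": joint speeds; "effort": joint torques, N m; "tool_pos": TCP position; "ee_rot": TCP orientation; "force": force on the tool from outside, world axes, zero at the start; "ft_torque": the same for the moment, N m; "gripper_width": finger opening in m; "grasp_force": force on a finger pad.
Only numpy, scipy, OpenCV 4.12 (cv2) and the standard library are available. Lean on these libraries where they do the work, as an engineer would, in place of code of your own. Each camera call takes 0.05 s, during which the arm holds its last target. There are 200 camera calls.

### The job

Put the tall spacer rings away: draw the magazine's bolt fully back and feed every tall ring, one at a time, through the round neck into the well. Then slide the cover plate in under the keeper bar until its hole sits over the locating pin and it drops flat onto the deck, and push the bolt fully home over it. Leave the wide flat ring and everything else where it is.

Things in the scene. Friction and masses are not known exactly. Their poses are not given: they have to be found in the camera images.
- magazine: Fixed storage magazine: upright wood block 144 (x) x 110 (y) mm; its flat top (deck) is 133 mm above the table. Origin: centre of its underside. x runs along the 144 mm length to the end with the keeper bar, z up; the bolt's steel bracket sticks out 118 mm from the middle to -y at x = -30 to -70. A round neck in mid-deck leads into a well 125 mm deep.
- neck (a point): Centre of the round neck at deck height, straight above the magazine's origin: 60 mm wide (3 mm chamfer), the same width down to the well's floor 8 mm above the table. Four rings stacked flat just fit below the deck.
- keeper (a point): Middle of the underside of the dark steel keeper bar that spans the deck's +x end from x = 40 to 72 mm of the magazine (this point: x = 56, y = 0): underside 24 mm, top 30 mm above the deck; its side cheeks leave 110 mm clear width.
- pin_top (a point): Top of the fixed upright steel locating pin: 14 mm diameter with a tapered tip, 10 mm tall above the deck, at x = -50, y = 0 mm of the magazine (the end away from the keeper).
- cover: Loose plywood cover plate 140 (x) x 90 (y) x 8 mm, 0.18 to 0.35 kg, a wooden handle bar on its middle. Origin: centre of the underside. Starts flat on the table. Fitted: flat on the deck, origin at the neck, axes along the magazine's, pin up through its hole, +x end 30 mm under the keeper bar, so it cannot be lowered straight down: it slides in under the bar above the pin, then drops.
- cover_hole (a point): Centre of the cover's 20 mm through hole at the underside, x = -50, y = 0 mm of the cover.
- cover_handle (a point): Grasp point on the cover's handle bar: over the middle, 30 mm above the underside. The bar is 64 mm long (cover x), 18 mm wide (y) and reaches from 8 to 38 mm above the underside. Grasp across the 18 mm.
- bolt (a joint): Sliding bolt, m: 0 = fully back (open stop), 0.038 = fully home (end stop); slides towards the magazine's +y, stays where left (friction about 2 N). Its flat tongue (20 mm wide, 12 to 18 mm above the deck) reaches 36 mm ahead of the grip's middle; home, it overlaps the fitted cover by 23 mm. It starts part way out, and beyond 0.015 it is in the cover's way.
- bolt_grip (a point): Middle of the bolt's upright black grip, 30 mm (magazine x) x 16 mm (y), from 16 to 50 mm above the deck; this point is 36 mm above the deck, at x = -50 mm, y = -96 mm + joint value of the magazine. Can be pinched across its 30 mm, or pushed.
- timber (a point): Fixed: front edge of the top of the stacked curved timber clamped behind the work, 117 mm above the table; the stack runs about 110 mm either way along y and on to the back. Keep the gripper's body clear of it.
- clamp (a point): Fixed: near end of the nearer of two low steel clamps that hold the timber, 18 mm high and 25 mm wide; from here it runs 90 mm back to the timber (world x, slightly to -y). Keep fingertips off it.
- ring_1: One of the tall grey turned spacer rings (54 mm diameter, 30 mm high), flat on the table; two to four of these are present. Origin: centre of the underside. Treat the bore as closed: grasp across the outside.
- ring_2: One of the tall grey turned spacer rings (54 mm diameter, 30 mm high), flat on the table; two to four of these are present. Origin: centre of the underside. Treat the bore as closed: grasp across the outside.
- ring_3: One of the tall grey turned spacer rings (54 mm diameter, 30 mm high), flat on the table; two to four of these are present. Origin: centre of the underside. Treat the bore as closed: grasp across the outside.
- ring_4: One of the tall grey turned spacer rings (54 mm diameter, 30 mm high), flat on the table; two to four of these are present. Origin: centre of the underside. Treat the bore as closed: grasp across the outside.
- flat_ring: Bystander: a wider, flatter spacer ring, 68 mm diameter and 15 mm high; does not belong in the magazine. Origin: centre of the underside.
- oil_can: Bystander: oil can, 72 mm diameter, 165 mm tall. Origin: centre of the underside.
- spanner: Bystander: steel spanner 194 x 32 x 6 mm, lying. Origin: centre of the underside.
- tape: Bystander: tape measure 36 x 78 x 61 mm. Origin: centre of the underside.
- wedge: Bystander: wooden wedge 30 x 120 x 24 mm. Origin: centre of the underside.
- pencil: Bystander: flat carpenter pencil, 118 mm, lying on the stacked timber behind. Origin: centre of the underside.

How it is judged:
By the outcome, as a careful person would: the job done as asked, in the order asked, and still so for the second after the job is handed in, with the robot touching nothing.
Of ring_1, ring_2, ring_3, ring_4 only 2 to 4 are there at a start; the rules pass over those that are not, and their reading is None.
At some moment in a run one of ring_1, ring_2, ring_3, ring_4, cover may be knocked a few centimetres aside while the robot is not near it.
It also fails if it takes over 210 s, if anything falls off the work surface, if the arm or the gripper's body presses on something with over 40 N, if the wrist force passes 120 N, or if a joint passes its speed limit or range.

## Working session

There is one attempt and no reset: what is moved stays moved. The work goes in short steps, each a Python script; the robot and the scene stay as the last script left them, time stands still between calls to the robot, and variables do not carry over. Pictures are saved under pics/ and viewed, at most 14 in all, crops included, and the job is handed in when it is done.

```bash
mkdir -p pics; ls; python3 - <<'E'
from cell import ctrl
import cv2,numpy as np
for n in ["top","side"]:
    p,d=ctrl.snapshot(n); cv2.imwrite(f"pics/{n}0.png",p[:,:,::-1]); np.save(f"pics/{n}0.npy",d)
    c=ctrl.calibration(n); print(n,np.round(c["intrinsics"],1).tolist(),np.round(c["R"],3).tolist(),np.round(c["t"],3).tolist(), (d>0).mean())
o=ctrl.get_obs(); print(o["time_s"],o["tool_pos"],o["ee_rot"],ctrl.finger_overhang,o["gripper_width"])
E
```

```text
pics
top [[482.0, 0.0, 324.5], [0.0, 482.0, 238.7], [0.0, 0.0, 1.0]] [[0.027, -0.999, 0.02], [-0.999, -0.028, -0.046], [0.047, -0.019, -0.999]] [-0.109, 0.561, 0.965] 0.9961946614583334
side [[452.0, 0.0, 308.7], [0.0, 452.0, 235.3], [0.0, 0.0, 1.0]] [[-0.983, -0.185, -0.011], [-0.105, 0.605, -0.789], [0.153, -0.774, -0.614]] [0.518, 0.194, 1.006] 0.9961686197916667
0.1 [ 0.22838801 -0.52721539  0.22120014] [ 9.79183629e-01  2.02974794e-01 -1.57762819e-04 -7.92611465e-04] 0.008 0.09114757528275122
```

View pics/top0.png

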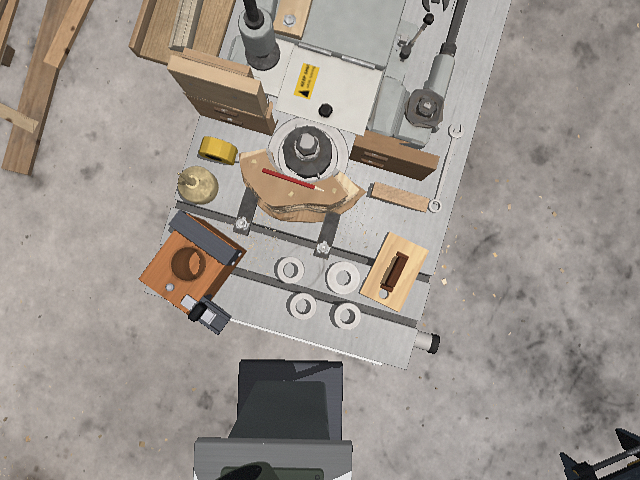

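View pics/side0.png

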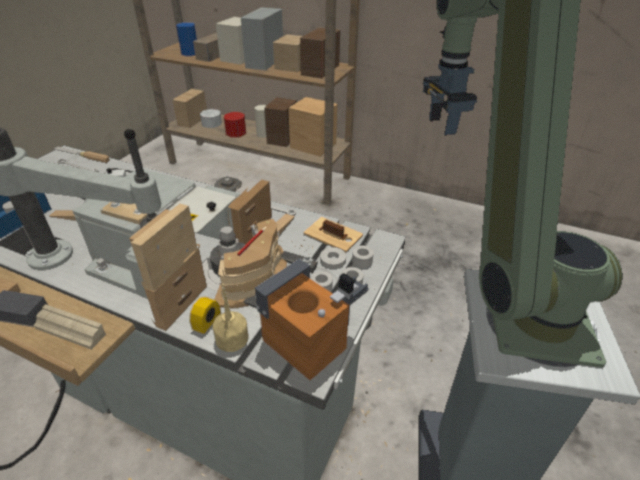

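The top view shows the magazine at about (190,265), with the keeper bar at (208,238), the pin at (170,287) and the bolt and grip at (207,314). Three tall rings are at (290,270), (303,306) and (347,316), and the larger flat ring is at (343,277). The cover is at (395,270) with its hole at about (384,294). The side view confirms this layout; the magazine stands at (305,325) with the bolt part way in.

```bash
cat > h.py <<'E'
import numpy as np,cv2
from cell import ctrl
def rays(c,uv):
    K,R,t=map(np.asarray,(c["intrinsics"],c["R"],c["t"])); uv=np.atleast_2d(uv).astype(float)
    d=np.c_[uv,np.ones(len(uv))]@np.linalg.inv(K).T
    return -R.T@t, d@R          # origin, directions (unit depth)
def plane(c,uv,z):
    o,d=rays(c,uv); return o+d*((z-o[2])/d[:,2])[:,None]
def cloud(c,depth):
    v,u=np.mgrid[:480,:640]; o,d=rays(c,np.c_[u.ravel(),v.ravel()])
    P=o+d*depth.reshape(-1,1); P[depth.ravel()==0]=np.nan
    return P.reshape(480,640,3)
def proj(c,X):
    x=np.atleast_2d(X)@np.asarray(c["R"]).T+c["t"]; x=x@np.asarray(c["intrinsics"]).T; return x[:,:2]/x[:,2:]
def blobs(mask,amin=60):
    n,l,s,ce=cv2.connectedComponentsWithStats(mask.astype(np.uint8),connectivity=4)
    return [(l==i) for i in range(1,n) if s[i,4]>=amin]
def down(yaw):              # tool z down, tool y (closing line) at world angle yaw
    y=np.array([np.cos(yaw),np.sin(yaw),0]); z=np.array([0,0,-1.]); x=np.cross(y,z)
    from scipy.spatial.transform import Rotation as Ro
    return Ro.from_matrix(np.c_[x,y,z]).as_quat()
def shot(name,save=None):
    c=ctrl.calibration(name); p,d=ctrl.snapshot(name)
    if save: cv2.imwrite(f"pics/{save}.png",p[:,:,::-1])
    return c,p,d,cloud(c,d)
E
python3 - <<'E'
from h import *
c=ctrl.calibration("top"); p=cv2.imread("pics/top0.png")[:,:,::-1]; P=cloud(c,np.load("pics/top0.npy"))
for n,(u,v) in dict(table=(370,240),table2=(320,290),deck=(165,270),cover=(375,285),flat=(343,264),ring=(281,271)).items(): print(n,P[v,u].round(4))
hsv=cv2.cvtColor(np.ascontiguousarray(p),cv2.COLOR_RGB2HSV)
z=P[...,2]; roi=np.zeros(z.shape,bool); roi[250:345,255:372]=1
for m in blobs(roi&(z>0.010)&(z<0.045)&(hsv[...,1]<60)):
    v,u=np.nonzero(m); cn,_=cv2.findContours(m.astype(np.uint8),0,2)
    (x,y),r=cv2.minEnclosingCircle(cn[0]); zt=np.median(z[m]); print("ring px",(round(x),round(y)),"ztop",zt.round(4),"w",plane(c,(x,y),zt)[0].round(4),"area",m.sum(),"dia",2*r*zt*0+2*r*(0.96-zt)/482)
def rect(m,name):
    cn,_=cv2.findContours(m.astype(np.uint8),0,2); cn=max(cn,key=cv2.contourArea)[:,0]
    zt=np.median(z[m]); W=plane(c,cn,zt)[:,:2]; r=cv2.minAreaRect((W*1000).astype(np.float32)); print(name,"z",zt.round(4),r)
roi[:]=0; roi[225:315,355:435]=1
for m in blobs(roi&(z>0.004)&(z<0.02),500): rect(m,"cover")
for m in blobs(roi&(z>0.028)&(z<0.05),30): rect(m,"handle")
roi[:]=0; roi[200:340,130:250]=1
for m in blobs(roi&(z>0.125)&(z<0.139),300): rect(m,"deck")
for m in blobs(roi&(z>0.155)&(z<0.172),100): rect(m,"keeper")
for m in blobs(roi&(z>0.174),20): rect(m,"grip")
E
```

```text
table [ 0.5642 -0.1876 -0.0013]
table2 [ 0.4587 -0.0872  0.    ]
deck [0.4948 0.1889 0.1339]
cover [ 0.472  -0.1994  0.0038]
flat [ 0.5132 -0.1321  0.0146]
ring [ 0.496  -0.008   0.0258]
ring px (322, 252) ztop 0.0205 w [ 0.5352 -0.0879  0.0205] area 127 dia 0.034539186954729705
ring px (290, 270) ztop 0.0289 w [ 0.4995 -0.0266  0.0289] area 408 dia 0.05252316205003326
ring px (343, 277) ztop 0.0144 w [ 0.4862 -0.1328  0.0144] area 700 dia 0.06562262686493452
ring px (303, 306) ztop 0.0288 w [ 0.4286 -0.0535  0.0288] area 428 dia 0.05352453085761526
ring px (347, 315) ztop 0.029 w [ 0.4117 -0.1419  0.029 ] area 437 dia 0.05395024566406497
cover z 0.0081 ((501.7433166503906, -236.56637573242188), (91.6829833984375, 139.98788452148438), 65.16153717041016)
handle z 0.0375 ((500.99432373046875, -236.08929443359375), (18.610614776611328, 63.098262786865234), 64.56809997558594)
deck z 0.1318 ((475.0397033691406, 134.94415283203125), (173.2736358642578, 108.77029418945312), 55.97842788696289)
keeper z 0.1617 ((553.6452026367188, 119.24162292480469), (122.44083404541016, 32.268436431884766), 55.79545593261719)
grip z 0.1811 ((427.69256591796875, 120.91810607910156), (16.32290267944336, 30.53937530517578), 55.036495208740234)
```

```bash
cat >> h.py <<'E'
def go(pos,yaw,line=False,**k):
    best=None; q0=np.array(ctrl.get_obs()["qpos"])
    for y in (yaw,yaw+np.pi):
        q=ctrl.inverse_kinematics(list(pos),list(down(y)))
        if q is not None:
            cst=np.abs(np.array(q)-q0).max()
            if best is None or cst<best[0]: best=(cst,y)
    if best is None: raise RuntimeError("no ik")
    if line: return ctrl.move_straight(list(pos),list(down(best[1])),**k)
    ctrl.reach(list(pos),list(down(best[1])))
E
python3 - <<'E'
from h import *
R=np.radians
ct=ctrl.calibration("wrist"); o=ctrl.get_obs(); print("cam-tcp",(-np.array(ct["R"]).T@ct["t"]-o["tool_pos"]).round(3),"cam z",np.array(ct["R"])[2].round(3))
c=ctrl.calibration("top"); P=cloud(c,np.load("pics/top0.npy"))
for u,v in [(265,207),(280,214),(310,217),(335,213),(355,197),(323,250),(242,229)]: print((u,v),P[v,u].round(3))
ctrl.grip(0.05,20)
go([0.46,0.14,0.40],R(-34.2))
c,p,d,P=shot("wrist","w1"); np.savez("pics/w1.npz",d=d,**c); print(c); print(ctrl.get_obs()["time_s"],ctrl.get_obs()["qpos"])
E
```

```text
cam-tcp [0.069 0.03  0.162] cam z [-0.247 -0.105 -0.963]
(265, 207) [0.624 0.028 0.022]
(280, 214) [ 0.611 -0.002  0.017]
(310, 217) [ 0.607 -0.063  0.015]
(335, 213) [ 0.616 -0.113  0.02 ]
(355, 197) [ 0.65  -0.153  0.018]
(323, 250) [ 0.54  -0.091  0.028]
(242, 229) [0.578 0.073 0.02 ]
{'intrinsics': array([[371.33170136,   0.        , 324.39559188],
       [  0.        , 371.33170136, 239.33330375],
       [  0.        ,   0.        ,   1.        ]]), 'R': array([[ 8.26673377e-01, -5.62681952e-01,  3.86309873e-04],
       [-5.41986084e-01, -7.96082842e-01,  2.69264170e-01],
       [-1.51202554e-01, -2.22802896e-01, -9.63066279e-01]]), 't': array([-0.3018747 ,  0.28217007,  0.66238956])}
3.5 [ 2.70291447e-01  1.06902202e-01  1.40670312e+00 -2.21077254e-04
  1.62849719e+00  8.68411713e-01]
```

View pics/w1.png

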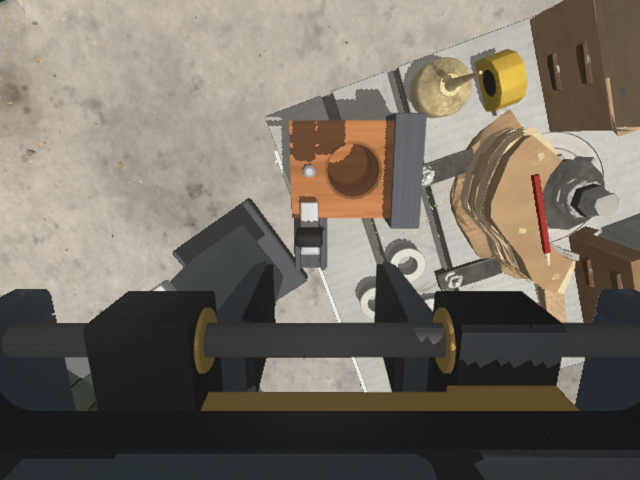

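The wrist view from above shows the neck at about (354,170), the pin at (309,172), the keeper bar at (407,170) and the bolt grip at (310,238). I'll measure these and compare them with the top view.

```bash
cat >> h.py <<'E'
def rectw(c,P,m,name):
    z=np.median(P[...,2][m]); cn,_=cv2.findContours(m.astype(np.uint8),0,2); cn=max(cn,key=cv2.contourArea)[:,0]
    r=cv2.minAreaRect((plane(c,cn,z)[:,:2]*1000).astype(np.float32)); print(name,"z %.4f"%z,np.round(r[0],1),np.round(r[1],1),round(r[2],2)); return r,z
E
python3 - <<'E'
from h import *
f=np.load("pics/w1.npz"); c={k:f[k] for k in("intrinsics","R","t")}; P=cloud(c,f["d"]); z=P[...,2]
roi=np.zeros(z.shape,bool); roi[105:275,280:430]=1
for m in blobs(roi&(z>0.157)&(z<0.170),100): rectw(c,P,m,"keeper/br")
for m in blobs(roi&(z>0.174)&(z<0.2),60): rectw(c,P,m,"grip")
for m in blobs(roi&(z>0.1395)&(z<0.150),8): rectw(c,P,m,"pin/tongue")
roi[:]=0; roi[135:205,322:386]=1
m=max(blobs(roi&(z<0.128),200),key=lambda m:m.sum()); cn=max(cv2.findContours(m.astype(np.uint8),0,2)[0],key=cv2.contourArea)[:,0]
W=plane(c,cn,0.133)[:,:2]*1000; e=cv2.fitEllipse(W.astype(np.float32)); print("neck",e,cv2.minEnclosingCircle(W.astype(np.float32)))
m=z*0; print("deck z",z[130:205,295:318].mean() if 0 else np.nanmedian(z[135:160,360:385]), np.nanmedian(z[195:210,330:380]))
E
```

```text
keeper/br z 0.1626 [554.1 121.1] [120.8  32.4] 55.89
grip z 0.1819 [428.8 123.8] [16.6 28.8] 55.75
pin/tongue z 0.1459 [573.7 177.5] [5.1 1.1] 58.61
pin/tongue z 0.1417 [467.  180.3] [12.7 12.5] 10.25
pin/tongue z 0.1491 [450.9 140.9] [13.8  2.3] 55.49
pin/tongue z 0.1495 [436.3 135.2] [4.9 2.4] 11.07
pin/tongue z 0.1439 [509.1  81.8] [7.1 2.3] 47.31
pin/tongue z 0.1424 [428.1  95.6] [48.3  4.8] 55.75
pin/tongue z 0.1431 [407.3  98.7] [30.  28.4] 54.54
neck ((508.13299560546875, 152.6226348876953), (57.76032638549805, 58.101112365722656), 65.75418090820312) ((508.12091064453125, 152.18862915039062), 29.713172912597656)
deck z 0.13209226437154248 0.13248250214871723
```

```bash
cat >> h.py <<'E'
TH=np.radians(-34.15); EX=np.array([np.cos(TH),np.sin(TH),0]); EY=np.array([-EX[1],EX[0],0]); NECK=np.array([.5080,.1522,0]); DECK=.133
def mag(x,y,h): return NECK+EX*x/1000+EY*y/1000+[0,0,DECK+h/1000]   # mm in magazine axes, h over deck
def tomag(w): w=np.asarray(w)-NECK; return np.array([w@EX,w@EY,w[2]-DECK])*1000
def st(msg=""): o=ctrl.get_obs(); print(msg,"t",round(o["time_s"],1),"pos",np.round(o["tool_pos"],4),"F",np.round(o["force"],1),"w %.4f gf %.1f"%(o["gripper_width"],o["grasp_force"]))
E
python3 - <<'E'
from h import *
go(mag(-50,-68,90),TH); go(mag(-50,-68,31),TH,line=True,speed=.1,threshold=15); st("down")
ctrl.grip(0.02,25); st("pinched")
hit=ctrl.move_straight(list(mag(-50,-100,31)),speed=.05,threshold=18); st(hit); print(tomag(ctrl.get_obs()["tool_pos"]))
ctrl.grip(0.05); st("rel")
go(mag(-50,-96,150),TH,line=True)
go([0.40,-0.02,0.35],np.pi/2)
c,p,d,P=shot("wrist","w2"); np.savez("pics/w2.npz",d=d,p=p,**c); st()
ct,pt,dt,Pt=shot("top","top2"); z=Pt[...,2]; roi=np.zeros(z.shape,bool); roi[200:340,130:250]=1
for m in blobs(roi&(z>0.174)&(z<.2),20): r,_=rectw(ct,Pt,m,"grip"); print(tomag([*np.array(r[0])/1000,0]))
E
```

```text
down t 5.0 pos [0.4293 0.1242 0.1648] F [ 0.5 -0.8  0.3] w 0.0501 gf 0.0
pinched t 5.4 pos [0.4288 0.124  0.1645] F [ 0.2 -0.2  2. ] w 0.0297 gf 25.0
True t 6.0 pos [0.4137 0.1017 0.1645] F [0.9 1.1 1.6] w 0.0294 gf 25.0
[-49.65813321 -94.75166941  31.50204882]
rel t 6.5 pos [0.4147 0.1026 0.1647] F [-0.7  0.1  0.9] w 0.0501 gf 0.0
 t 8.2 pos [ 0.3997 -0.0194  0.3488] F [ 0.4  0.6 -1.3] w 0.0497 gf 0.0
grip z 0.1810 [413.1  98.7] [15.9 30.5] 56.35
[ -48.51433727  -97.5839212  -133.        ]
```

View pics/w2.png

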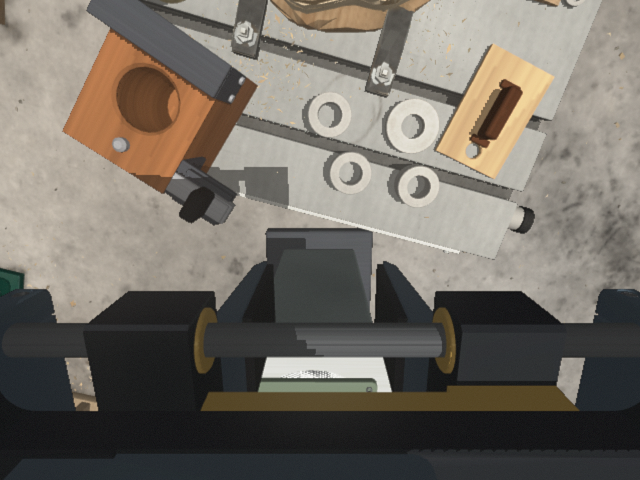

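The wrist view shows the bolt drawn back, with its grip at (196,205). The rings are at (329,115), (350,173) and (418,186), the flat ring is at (412,125) and the cover's hole is at (473,150). Next I measure from this view and feed the first ring.

```bash
cat >> h.py <<'E'
def rings(c,p,P):
    """all ring-like grey blobs on the table: (xy mm, ztop, diameter)"""
    z=P[...,2]; hsv=cv2.cvtColor(np.ascontiguousarray(p),cv2.COLOR_RGB2HSV); out=[]
    area=(P[...,0]>.33)&(P[...,0]<.57)&(P[...,1]>-.24)&(P[...,1]<.03)
    for m in blobs(area&(z>.0105)&(z<.045)&(hsv[...,1]<60),80):
        zt=np.median(z[m]); cn=max(cv2.findContours((m&(z>zt-.005)).astype(np.uint8),0,2)[0],key=cv2.contourArea)[:,0]
        (x,y),r=cv2.minEnclosingCircle((plane(c,cn,zt)[:,:2]*1000).astype(np.float32)); out.append((round(x,1),round(y,1),round(float(zt),4),round(2*r,1)))
    return out
def pick(xy,yaw,tip=.014):
    ctrl.grip(.074,25); x,y=np.array(xy)/1000
    go([x,y,.10],yaw); hit=go([x,y,tip+.008],yaw,line=True,speed=.12,threshold=12)
    ctrl.grip(.045,25); st(f"grasp hit={hit}")
    ctrl.move_straight([x,y,.25],speed=.25); st("lifted")
E
python3 - <<'E'
from h import *
f=np.load("pics/w2.npz"); c={k:f[k] for k in("intrinsics","R","t")}; P=cloud(c,f["d"]); z=P[...,2]
print(rings(c,f["p"],P)); ct,pt,dt,Pt=shot("top"); print("top",rings(ct,pt,Pt))
roi=np.zeros(z.shape,bool); roi[170:230,160:250]=1
for m in blobs(roi&(z>0.174)&(z<.2),60): r,_=rectw(c,P,m,"grip"); print(tomag([*np.array(r[0])/1000,0]))
E
```

```text
[(549.2, -90.6, 0.022, 57.3), (499.9, -25.4, 0.0296, 53.8), (486.8, -131.5, 0.0146, 68.3), (428.7, -52.5, 0.0294, 54.1), (411.6, -140.6, 0.0292, 54.8)]
top [(549.4, -91.5, 0.0219, 57.0), (499.5, -26.4, 0.0289, 53.9), (486.3, -132.9, 0.0142, 67.7), (428.1, -53.8, 0.029, 53.7), (411.1, -142.0, 0.0288, 54.1)]
grip z 0.1821 [413.6  98.6] [16.6 30.9] 55.9
[ -48.07201114  -97.3342257  -133.        ]
```

```bash
cat >> h.py <<'E'
def feed():
    y=TH+np.pi/2
    go(mag(0,0,80),y); hit=go(mag(0,0,10),y,line=True,speed=.06,threshold=10); st(f"in neck hit={hit}"); print(tomag(ctrl.get_obs()["tool_pos"]))
    return hit
E
python3 - <<'E'
from h import *
pick((428.5,-53.0),TH+np.pi/2)
hit=feed()
if not hit:
    ctrl.grip(.064); ctrl.dwell(.4); st("released"); go(mag(0,0,100),TH+np.pi/2,line=True,speed=.2)
    go([0.40,-0.02,0.35],np.pi/2)
    c,p,d,P=shot("wrist","w3"); print(rings(c,p,P)); m=NECK+[0,0,.04]; u=proj(c,m)[0].round().astype(int); print(u)
    z=P[...,2]; near=np.hypot(P[...,0]-NECK[0],P[...,1]-NECK[1])<.026; print("well z",np.nanpercentile(z[near&(z<.125)],[5,25,50,75,95]).round(3)); st()
E
```

```text
grasp hit=False t 11.1 pos [ 0.4289 -0.0531  0.0225] F [-1.3 -0.5  4.4] w 0.0520 gf 25.0
lifted t 12.2 pos [ 0.4274 -0.0528  0.2484] F [ 1.   0.5 -2.9] w 0.0520 gf 25.0
in neck hit=False t 14.4 pos [0.5083 0.1523 0.1434] F [ 0.7  0.6 -1.7] w 0.0521 gf 25.0
[ 0.21066453  0.28016538 10.4432839 ]
released t 15.2 pos [0.508  0.1522 0.1429] F [-0.5  0.2 -0.2] w 0.0641 gf 0.0
[(549.2, -90.9, 0.022, 57.3), (499.9, -25.4, 0.0296, 53.8), (486.8, -131.5, 0.0146, 68.3), (411.5, -140.6, 0.0293, 54.8)]
[181 107]
well z [0.026 0.036 0.037 0.038 0.039]
 t 16.8 pos [ 0.4001 -0.0195  0.3486] F [ 0.  -0.6  0.8] w 0.0635 gf 0.0
```

The first ring lies flat in the well: its top reads 37 mm and should be 38. Next two rings.

```bash
cat > r.py <<'E'
from h import *
for want,yaw in (((499.9,-25.9),np.pi/2),((411.4,-141.3),TH+np.pi/2)):
    c,p,d,P=shot("wrist"); R=[r for r in rings(c,p,P) if abs(r[3]-54)<2.5 and abs(r[2]-.0295)<.003]; print(R)
    r=min(R,key=lambda r:np.hypot(r[0]-want[0],r[1]-want[1]))
    if np.hypot(r[0]-want[0],r[1]-want[1])>4: print("MOVED",r); break
    pick((r[0],r[1]-.5),yaw)
    if feed(): break
    ctrl.grip(.064); ctrl.dwell(.4); st("released"); go(mag(0,0,100),TH+np.pi/2,line=True,speed=.2)
    go([0.40,-0.02,0.35],np.pi/2)
    c,p,d,P=shot("wrist","w4"); print(rings(c,p,P))
    z=P[...,2]; near=np.hypot(P[...,0]-NECK[0],P[...,1]-NECK[1])<.026; print("well z",np.nanpercentile(z[near&(z<.125)],[5,25,50,75,95]).round(3)); st()
E
python3 r.py
```

```text
[(499.9, -25.4, 0.0296, 53.9), (411.6, -140.6, 0.0293, 54.9)]
grasp hit=True t 19.4 pos [ 0.5006 -0.0273  0.0502] F [-0.9 -5.5 -2.6] w 0.0452 gf 0.0
lifted t 20.3 pos [ 0.499  -0.0258  0.2487] F [-0.3 -0.7 -0.1] w 0.0448 gf 0.0
in neck hit=False t 22.6 pos [0.5083 0.1523 0.1434] F [ 1.4 -0.2  0.9] w 0.0448 gf 0.0
[ 0.21518036  0.25798106 10.41753159]
released t 23.4 pos [0.508  0.1522 0.143 ] F [-0.3 -0.1 -0.1] w 0.0639 gf 0.0
[(549.7, -90.3, 0.022, 57.4), (499.9, -25.4, 0.0296, 53.8), (486.7, -131.6, 0.0146, 68.2), (411.5, -140.6, 0.0293, 54.8)]
well z [0.026 0.036 0.037 0.038 0.039]
 t 25.0 pos [ 0.4001 -0.0195  0.3486] F [ 1.1  0.5 -0.1] w 0.0638 gf 0.0
[(499.9, -25.4, 0.0297, 53.9), (411.6, -140.8, 0.0293, 54.6)]
grasp hit=False t 27.8 pos [ 0.4119 -0.1414  0.0225] F [-0.8 -0.1  3.7] w 0.0529 gf 25.0
lifted t 28.9 pos [ 0.4106 -0.1409  0.2484] F [ 0.1  0.4 -3.1] w 0.0529 gf 25.0
in neck hit=False t 31.4 pos [0.5083 0.1523 0.1434] F [ 0.6  0.6 -0.9] w 0.0526 gf 25.0
[ 0.2180765   0.25133238 10.42102313]
released t 32.2 pos [0.508  0.1522 0.143 ] F [-0.   0.3 -0.9] w 0.0636 gf 0.0
[(549.7, -90.3, 0.022, 57.4), (499.9, -25.4, 0.0296, 53.8), (486.5, -131.5, 0.0146, 68.3)]
well z [0.031 0.047 0.067 0.068 0.069]
 t 33.7 pos [ 0.4001 -0.0195  0.3486] F [-0.5  0.5 -0.5] w 0.0640 gf 0.0
```

On the second pick the gripper body touched the keeper corner, so the fingers stayed high, the gripper came away empty and the ring did not move. A yaw of 120° clears the corner, so I retry with that and first check the distance to the timber.

```bash
sed -i 's/^for want.*/for want,yaw in (((499.9,-25.9),np.radians(120)),):/; s/    pick(.*/    t=(P[...,2]>.085)\&(P[...,2]<.13)\&(abs(P[...,1]+.07)<.05)\&(P[...,0]>.5); print("timber min x",np.nanpercentile(P[...,0][t],1).round(3)); assert np.nanpercentile(P[...,0][t],1)>.59\n    pick((r[0],r[1]-.5),yaw)\n    if ctrl.get_obs()["gripper_width"]<.05: break/' r.py; python3 r.py
```

```text
[(499.9, -25.4, 0.0296, 53.9)]
timber min x nan
  return np.nanmean(a, axis, out=out, keepdims=keepdims)
Traceback (most recent call last):
  File "r.py", line 6, in <module>
    t=(P[...,2]>.085)&(P[...,2]<.13)&(abs(P[...,1]+.07)<.05)&(P[...,0]>.5); print("timber min x",np.nanpercentile(P[...,0][t],1).round(3)); assert np.nanpercentile(P[...,0][t],1)>.59
                                                                                                                                                   ^^^^^^^^^^^^^^^^^^^^^^^^^^^^^^^^^^^
AssertionError
```

```bash
sed -i 's/    t=(P.*/    Q=cloud(ctrl.calibration("top"),np.load("pics\/top0.npy")); t=Q[(Q[...,2]>.06)\&(Q[...,2]<.13)\&(abs(Q[...,1]+.06)<.06)\&(Q[...,0]>.5)]; xm=np.percentile(t[:,0],1); print("timber min x",xm.round(3)); assert xm>.59/' r.py; python3 r.py
```

```text
[(499.8, -25.4, 0.0296, 53.7)]
timber min x 0.616
grasp hit=False t 36.5 pos [ 0.5001 -0.0259  0.0225] F [0.2 0.6 3.4] w 0.0521 gf 25.0
lifted t 37.6 pos [ 0.4987 -0.0258  0.2483] F [-0.1 -0.  -2.3] w 0.0524 gf 24.9
in neck hit=False t 40.2 pos [0.5083 0.1523 0.1434] F [ 0.   0.5 -1.7] w 0.0526 gf 24.9
[ 0.22240702  0.25903026 10.43219995]
released t 41.0 pos [0.508  0.1522 0.143 ] F [-0.8 -0.2  0.9] w 0.0638 gf 0.0
[(549.7, -90.3, 0.022, 57.4), (486.8, -131.5, 0.0146, 68.3)]
well z [0.039 0.077 0.097 0.098 0.099]
 t 42.6 pos [ 0.4001 -0.0195  0.3486] F [ 0.6  0.3 -0.1] w 0.0638 gf 0.0
```

```bash
cat >> h.py <<'E'
def cover(c,p,P,zb=0.):
    """cover centre, handle, hole (mm) and angle; zb = underside height expected"""
    z=P[...,2]; area=(P[...,0]>.38)&(P[...,0]<.64)&(P[...,1]>-.36)&(P[...,1]<-.15)
    hd=max(blobs(area&(z>.028)&(z<.046),40),key=lambda m:m.sum()); h,_=rectw(c,P,hd,"handle")
    hsv=cv2.cvtColor(np.ascontiguousarray(p),cv2.COLOR_RGB2HSV)
    pl=max(blobs(area&(((z>.0045)&(z<.012)&(hsv[...,1]>50))|(z>.012)),500),key=lambda m:m.sum())
    cn=max(cv2.findContours(pl.astype(np.uint8),0,2)[0],key=cv2.contourArea)[:,0]
    r=cv2.minAreaRect((plane(c,cn,.008)[:,:2]*1000).astype(np.float32)); print("plate",np.round(r[0],1),np.round(r[1],1),round(r[2],2))
E
python3 - <<'E'
from h import *
go([0.42,-0.236,0.32],np.pi/2)
c,p,d,P=shot("wrist","w5"); np.savez("pics/w5.npz",d=d,p=p,**c); cover(c,p,P); print(proj(c,[[.5018,-.2362,.008],[.4564,-.2152,.008]]))
st()
E
```

```text
handle z 0.0383 [ 548.1 -261.5] [17.7 63.6] 63.49
plate [ 147.3 -225.5] [ 372.2 1033.4] 0.17
[[325.89530901 130.74401725]
 [309.13151101 168.31068709]]
 t 43.6 pos [ 0.4204 -0.2347  0.3201] F [-0.1  0.   0.8] w 0.0639 gf 0.0
```

View pics/w5.png

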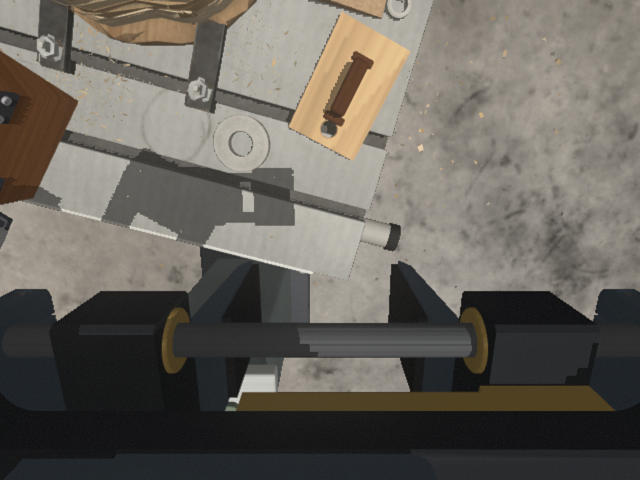

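View pics/w4.png

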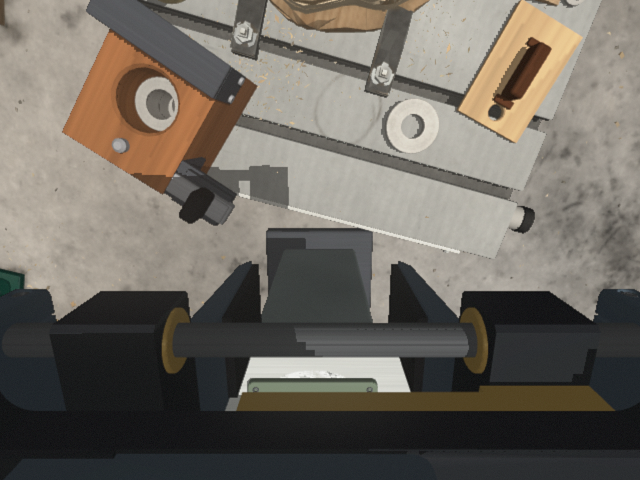

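The cover has been knocked to about (548,-261) mm, with its hole at pixel (328,129) and the handle at (348,88). The earlier view shows three rings in the well, the top one flat. I measure the cover in its new place from both cameras.

```bash
cat >> h.py <<'E'
def cover2(c,p,P,box):
    z=P[...,2]; u0,u1,v0,v1=box; roi=np.zeros(z.shape,bool); roi[v0:v1,u0:u1]=1
    h,_=rectw(c,P,max(blobs(roi&(z>.028)&(z<.046),30),key=lambda m:m.sum()),"handle")
    s=cv2.cvtColor(np.ascontiguousarray(p),cv2.COLOR_RGB2HSV)[...,1]
    pl=max(blobs(roi&(s>60)&(z>.003)&(z<.013),300),key=lambda m:m.sum())
    r,_=rectw(c,P,pl,"plate")
    cs,hi=cv2.findContours(pl.astype(np.uint8),cv2.RETR_CCOMP,2)
    for k,q in zip(cs,hi[0]):
        if q[3]>=0 and cv2.contourArea(k)>20:
            W=(plane(c,k[:,0],.008)[:,:2]*1000).astype(np.float32); (x,y),rr=cv2.minEnclosingCircle(W); print("hole?",round(x,1),round(y,1),"dia",round(2*rr,1))
E
python3 - <<'E'
from h import *
f=np.load("pics/w5.npz"); c={k:f[k] for k in("intrinsics","R","t")}; P=cloud(c,f["d"]); cover2(c,f["p"],P,(285,415,5,165))
c,p,d,P=shot("top"); u,v=proj(c,[.548,-.2615,.008])[0].astype(int); cover2(c,p,P,(u-45,u+45,v-50,v+50))
go([0.46,-0.262,0.27],np.pi/2)
c,p,d,P=shot("wrist"); u,v=proj(c,[.548,-.2615,.008])[0].astype(int); print(u,v); cover2(c,p,P,(u-95,u+95,max(0,v-105),v+105)); st()
E
```

```text
handle z 0.0383 [ 548.1 -261.5] [17.7 63.6] 63.49
plate z 0.0087 [ 548.6 -261.9] [ 90. 140.] 62.94
hole? 542.0 -255.7 dia 104.1
handle z 0.0376 [ 548.  -261.7] [18.6 63.6] 63.0
plate z 0.0083 [ 548.2 -262.5] [ 90.7 139.9] 62.91
hole? 507.0 -241.1 dia 30.9
hole? 550.6 -267.1 dia 77.5
325 123
handle z 0.0382 [ 548.5 -261.8] [17.7 63.3] 62.84
plate z 0.0087 [ 548.6 -261.9] [ 90. 140.] 62.97
hole? 541.3 -256.9 dia 103.1
 t 44.0 pos [ 0.4602 -0.261   0.2705] F [ 0.7 -0.5  0.1] w 0.0638 gf 0.0
```

```bash
python3 - <<'E'
from h import *
CX=np.radians(-27.05); x,y=.5485,-.2619
Q=cloud(ctrl.calibration("top"),np.load("pics/top0.npy")).reshape(-1,3); r=Q-[x,y,0]; ey=np.array([-np.sin(CX),np.cos(CX),0]); ex=np.array([np.cos(CX),np.sin(CX),0])
b=(abs(r@ey)<.105)&(abs(r@ex)<.055)&(Q[:,2]>.07)&(Q[:,2]<.4); print("obstacle pts",b.sum(),Q[b][:3])
assert b.sum()<5
ctrl.grip(.045,45); go([x,y,.12],CX+np.pi/2); c,p,d,P=shot("wrist"); 
hit=go([x,y,.021],CX+np.pi/2,line=True,speed=.1,threshold=12); st(hit)
if not hit:
    ctrl.grip(.01,45); st("grasp"); zg=ctrl.get_obs()["tool_pos"][2]; open("zg","w").write(str(zg))
    q=ctrl.get_obs()["ee_rot"]; ctrl.move_straight([x,y,.28],speed=.15); st("lift")
    if ctrl.get_obs()["gripper_width"]>.012:
        go([*mag(-42,0,0)[:2],.28],TH+np.pi/2); st(); go([*mag(-42,0,0)[:2],DECK+.050+zg],TH+np.pi/2,line=True,speed=.15); ctrl.dwell(.3); st("hover"); print(ctrl.get_obs()["qpos"],tomag(ctrl.get_obs()["tool_pos"]))
        c,p,d,P=shot("wrist","w6"); np.savez("pics/w6.npz",d=d,p=p,**c); shot("side","s6")
E
python3 -c "
import cv2;p=cv2.imread('pics/s6.png')[230:390,200:420];cv2.imwrite('pics/s6c.png',cv2.resize(p,None,fx=3,fy=3))"
```

```text
obstacle pts 0 []
False t 46.5 pos [ 0.549  -0.2622  0.0217] F [-0.4 -0.2  0.6] w 0.0451 gf 0.0
grasp t 47.0 pos [ 0.5486 -0.2619  0.0212] F [ 0.9 -0.2  1.4] w 0.0175 gf 45.0
lift t 48.9 pos [ 0.5482 -0.2618  0.2791] F [-0.9 -0.4 -1.5] w 0.0181 gf 45.0
 t 50.5 pos [0.4737 0.1751 0.28  ] F [ 0.5 -1.2 -1.1] w 0.0180 gf 45.0
hover t 51.5 pos [0.4736 0.1759 0.205 ] F [ 0.2  0.3 -1.7] w 0.0177 gf 45.0
[ 3.32873727e-01  2.21460738e-01  1.74764785e+00 -4.98505722e-05
  1.17086756e+00  2.49966785e+00] [-41.75416943   0.31785957  72.0190187 ]
```

View pics/w6.png

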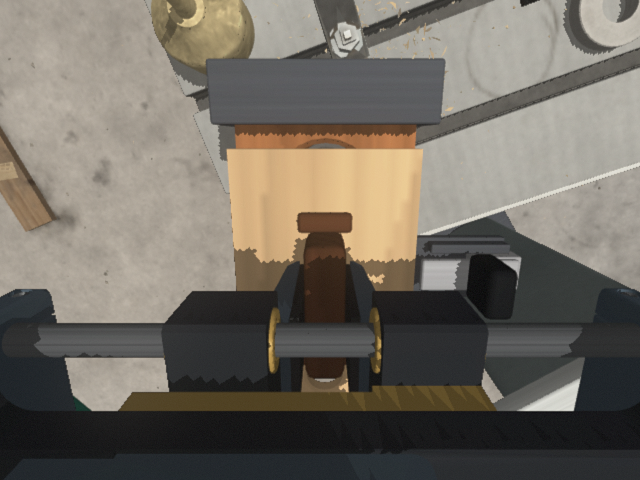

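View pics/s6c.png

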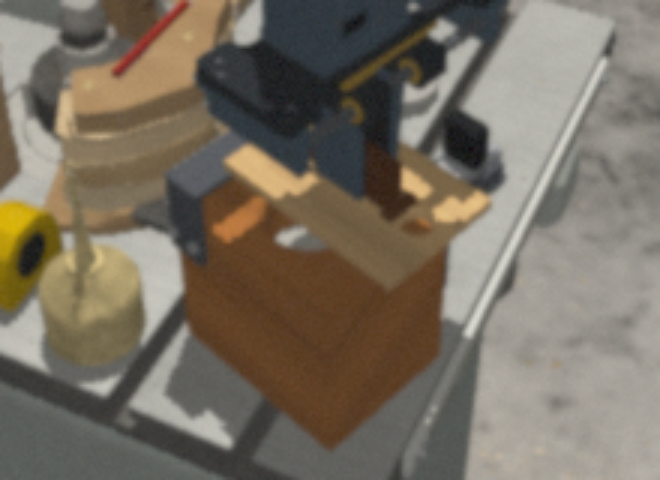

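The wrist view shows the cover held level and square before the keeper bar: plate front edge at row 149 (columns 228–422), keeper edge at row 122 (columns 208–445). The side view agrees, with the hole visible behind the handle. I check tilt, front edge and joint range, then slide.

```bash
python3 - <<'E'
from h import *
f=np.load("pics/w6.npz"); c={k:f[k] for k in("intrinsics","R","t")}; P=cloud(c,f["d"]); z=P[...,2]
M=(P-NECK); mx,my=M@EX*1000,M@EY*1000; h=(z-DECK)*1000
m=np.zeros(z.shape,bool); m[145:250,225:290]=1; m[145:250,355:425]=1; m&=(h>48)&(h<70)&(mx>-40)
A=np.c_[mx[m],my[m],np.ones(m.sum())]; s=np.linalg.lstsq(A,h[m],rcond=None)[0]; print("plate top plane: slope x,y",s[:2].round(4),"h at centre",(s@[-42,0,1]).round(2),"front",(s@[28,0,1]).round(2))
roi=np.zeros(z.shape,bool); roi[145:250,225:430]=1
b=roi&(h>48)&(h<70); cols=[u for u in range(235,416,10)]
E=np.array([[u,np.nonzero(b[:,u])[0].min()-.5] for u in cols]); W=plane(c,E,DECK+.058)
q=np.array([tomag(w) for w in W]); print("front edge x, slope",np.polyfit(q[:,1],q[:,0],1).round(4))
rows=range(165,235,10); L=np.array([[np.nonzero(b[v])[0].min()-.5,v] for v in rows]); Rr=np.array([[np.nonzero(b[v])[0].max()+.5,v] for v in rows])
for n,E in(("L",L),("R",Rr)): print(n,np.mean([tomag(w)[1] for w in plane(c,E,DECK+.058)]).round(1), np.polyfit(*np.array([tomag(w)[:2] for w in plane(c,E,DECK+.058)]).T,1)[0].round(4))
for X in(-42,-20,0,5): print(X,np.round(ctrl.inverse_kinematics(list(mag(X,0,34)),list(ctrl.get_obs()["ee_rot"])),3)[5])
k=np.zeros(z.shape,bool); k[55:130,200:450]=1; m=k&(h>26)&(h<34); print("keeper top h",np.median(h[m]).round(2),"x range",np.percentile(mx[m],[1,99]).round(1),"y",np.percentile(my[m],[1,99]).round(1))
E
```

```text
plate top plane: slope x,y [0.0022 0.002 ] h at centre 59.34 front 59.49
front edge x, slope [-4.00000e-04  2.82337e+01]
L 45.5 -0.0041
R -45.2 0.005
-42 2.5
-20 2.466
0 2.436
5 2.429
keeper top h 29.62 x range [39.9 71.2] y [-59.4  59.2]
```

```bash
python3 - <<'E'
from h import *
zg=21.2
print(ctrl.move_straight(list(mag(-42,-.2,13+zg-.4)),speed=.05,threshold=10)); ctrl.dwell(.4); t=tomag(ctrl.get_obs()["tool_pos"]); st(); print(t,"underside",t[2]-zg)
e=t[2]-zg-13
if abs(e)<1.2:
    hit=ctrl.move_straight(list(mag(-.2,-.2,13+zg-.4-e)),speed=.04,threshold=10); ctrl.dwell(.3); st(f"slid hit={hit}"); t=tomag(ctrl.get_obs()["tool_pos"]); print(t,"underside",t[2]-zg)
    shot("wrist","w7")
E
```

```text
False
 t 52.9 pos [0.4732 0.1756 0.1669] F [ 0.5  0.4 -1.6] w 0.0177 gf 45.0
[-41.97924693  -0.17637285  33.90003725] underside 12.700037250179623
slid hit=False t 54.4 pos [0.5076 0.1522 0.1671] F [ 0.4  0.1 -1.6] w 0.0181 gf 45.0
[-0.34654934 -0.1822558  34.12394102] underside 12.923941019411298
```

View pics/w7.png

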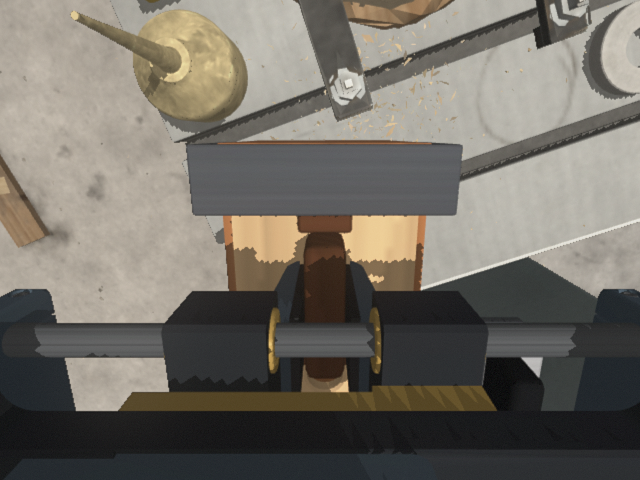

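The cover's front edge is now under the keeper bar (the bar covers rows 143–215) with the plate centred beneath it. I lower it onto the pin.

```bash
python3 - <<'E'
from h import *
zg=21.2
hit=ctrl.move_straight(list(mag(0,0,zg-.6)),speed=.03,threshold=10); ctrl.dwell(.3); st(f"lower hit={hit}"); t=tomag(ctrl.get_obs()["tool_pos"]); print(t,"underside",t[2]-zg)
if t[2]-zg<1.5:
    ctrl.grip(.035); ctrl.dwell(.3); st("rel"); ctrl.move_straight(list(mag(0,0,140)),speed=.2)
    go(mag(-50,-96,140),TH); 
    c,p,d,P=shot("wrist","w8"); np.savez("pics/w8.npz",d=d,p=p,**c); st(); print(proj(c,[mag(0,0,8),mag(-50,0,8),mag(-50,-96,50)]).round())
E
```

```text
lower hit=False t 55.3 pos [0.508  0.1522 0.1535] F [ 0.2  0.  -2.3] w 0.0178 gf 45.0
[ 7.28476391e-03 -1.81662566e-02  2.05465511e+01] underside -0.6534489269815502
rel t 56.1 pos [0.508  0.1522 0.1536] F [-0.4 -0.3 -0.2] w 0.0352 gf 0.0
 t 58.3 pos [0.4128 0.1009 0.2726] F [0.  0.6 0.6] w 0.0351 gf 0.0
[[392. 108.]
 [325. 108.]
 [325. 247.]]
```

View pics/w8.png

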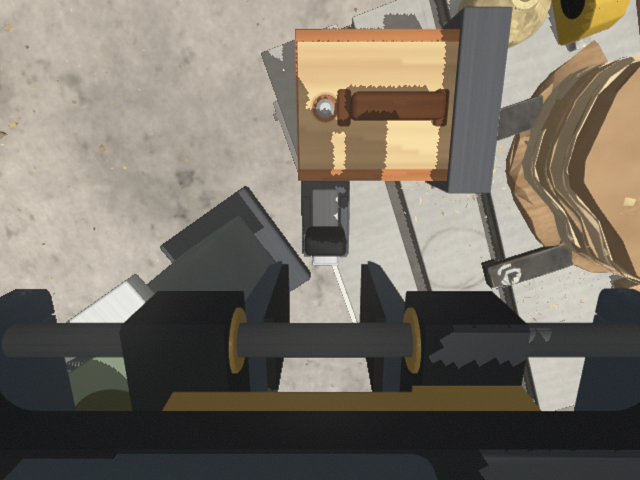

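The pin shows through the cover's hole at (325,106) and the handle end sits beside the keeper bar. I check the plate's height, then push the bolt home.

```bash
python3 - <<'E'
from h import *
f=np.load("pics/w8.npz"); c={k:f[k] for k in("intrinsics","R","t")}; P=cloud(c,f["d"]); h=(P[...,2]-DECK)*1000
hs=[np.median(h[a:b,u:v]).round(2) for a,b,u,v in((45,75,310,330),(45,75,410,440),(150,172,310,330),(150,172,420,440))]; print("plate top h",hs)
assert max(hs)<9.5
ctrl.grip(.05,25); go(mag(-50,-96,31),TH,line=True,speed=.12,threshold=12); st("down"); ctrl.grip(.02,30); st("pinch")
hit=ctrl.move_straight(list(mag(-50,-54,31)),speed=.05,threshold=20); ctrl.dwell(.2); st(hit); print(tomag(ctrl.get_obs()["tool_pos"]))
ctrl.grip(.05); ctrl.move_straight(list(mag(-50,-60,150)),speed=.2)
go(mag(-60,-130,260),TH); c,p,d,P=shot("wrist","w9"); z=P[...,2]; st()
near=(np.hypot(P[...,0]-mag(-50,-60,0)[0],P[...,1]-mag(-50,-60,0)[1])<.05)
for m in blobs(near&(z>0.176)&(z<.2),40): r,_=rectw(c,P,m,"grip"); print(tomag([*np.array(r[0])/1000,0]))
E
```

```text
plate top h [np.float64(7.69), np.float64(nan), np.float64(nan), np.float64(nan)]
down t 59.8 pos [0.4133 0.1009 0.1646] F [ 0.1  0.2 -0.5] w 0.0499 gf 0.0
pinch t 60.3 pos [0.4131 0.1008 0.1644] F [ 1.  -0.7  1.8] w 0.0300 gf 30.0
True t 61.3 pos [0.4344 0.1323 0.1644] F [-0.7  0.7  2.7] w 0.0298 gf 30.0
[-49.72049058 -57.82693324  31.36446234]
 t 63.2 pos [0.3851 0.0785 0.3908] F [ 0.3 -0.1 -0.5] w 0.0498 gf 0.0
grip z 0.1821 [433.8 131.7] [14.9 28.1] 55.85
[ -49.90157121  -58.56598868 -133.        ]
```

View pics/w9.png

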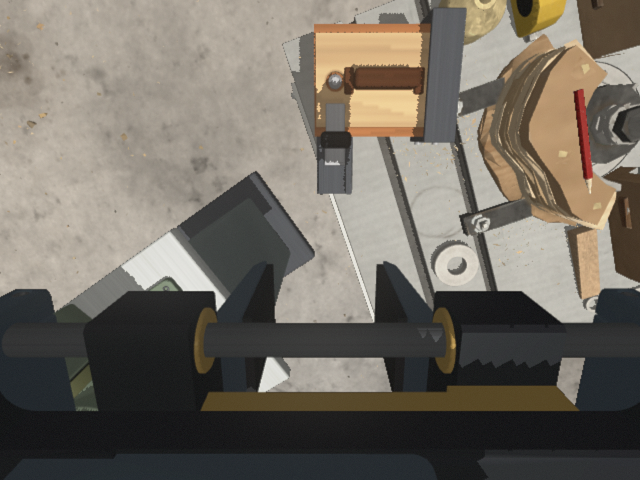

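The picture shows the bolt's tongue over the cover, with the grip at (336,140), the pin in the hole at (335,82) and the flat ring untouched. I make one last check with the top camera before handing in.

```bash
python3 - <<'E'
from h import *
c,p,d,P=shot("top","top9"); z=P[...,2]; B=np.array([-.0007,-.0015,0])
roi=np.zeros(z.shape,bool); roi[200:340,130:250]=1
for m in blobs(roi&(z>0.174)&(z<.2),20): r,_=rectw(c,P,m,"grip"); print(tomag([*np.array(r[0])/1000,0]-B))
for x,y in((-60,30),(30,30),(30,-30),(-20,-35),(-60,-35)):
    u,v=proj(c,mag(x,y,8)+B)[0].round().astype(int); print((x,y),((np.nanmedian(z[v-1:v+2,u-1:u+2])-DECK)*1000).round(1))
print(rings(c,p,P))
E
```

```text
grip z 0.1794 [444.5 122.9] [14.4  4. ] 54.86
[ -36.38314711  -58.26600256 -133.        ]
(-60, 30) 6.9
(30, 30) 6.7
(30, -30) 6.6
(-20, -35) 6.0
(-60, -35) 369.8
[(549.4, -91.5, 0.0214, 57.1), (486.3, -132.9, 0.0142, 67.7)]
```

```bash
python3 -c "
from cell import ctrl
print(ctrl.sign_off(),ctrl.get_obs()['time_s'])"
```

```text
the job is handed in; nothing more can be done
the job is handed in; nothing more can be done
```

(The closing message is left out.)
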